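Return a sanding block through the lane's one-way flap

ROBOT

A 6-joint arm with a two-finger parallel gripper is mounted at the origin on a cart in front of the work surface, level with it; the furniture and walls round the work are solid. World frame = base frame: x ahead of the robot, y to its left, z up, the work surface at z = 0. Lengths are in m, angles in rad, forces in N, time in s.
With the tool pointing down it reaches from about 0.35 to 0.975 m from the base axis. Payload 4.9 kg.
Tool frame: the origin (TCP) lies at the very end of the fingers, on their centre line; the grasp point (between the pads) lies manip.grip_point_offset behind it (manip.grip_point_offset is the distance from the TCP to the grasp point, in m); z points along the fingers, y is the line along which they close (so a half turn about z gives the same grasp; the last joint's range is limited). The gripper opens to 85 mm and grips with 20 to 120 N. Pads are 22 mm wide; open, the fingers measure 114 mm over their backs; the gripper's body (76 mm by 85 mm) begins 54 mm behind the grasp point. The pads swing forward as they close: fully open they stand 13 mm farther back than shut.
Start: joints at [-1.289, 0.053, 1.613, -0, 1.476, -0.119], TCP at [0.244, -0.575, 0.231] pointing down, gripper open.
Joint ranges: [-3.01, 3.01], [-1.01, 2.22], [0.06, 2.58], [-1.02, 4.17], [0.09, 2.62], [-3.14, 3.14]. Speed limits (rad/s): [2.57, 2.57, 3.14, 3.14, 3.14, 3.14].

INTERFACE

Orientations are given as a unit quaternion [w, x, y, z].
In Python, from plant import manip gives the robot as it stands.
- The arm moves only by the shell command python3 -m crank 'ROWS' [OPENING]. ROWS is JSON, a list of rows, each an object of numbers: "x", "y", "z": the shift along the tool's x, y, z in cm; "turn": the turn about the tool's z in rad. In form: [{"x": .., "y": .., "z": .., "turn": ..}, ...]. A call has 1 to 5 rows; each row shifts and turns the commanded pose from where the row before left it, along the tool's axes as they then stand; what a row does not reach is not made up. A row lasts 1/10 s, in which the tool goes at most 50 mm and 8.59 degrees, less where a joint would pass 70% of its speed; a pose out of reach is approached as far as the arm can. A call with a gripper value outside its range is refused whole. OPENING is the opening in per cent of the stroke, from 0 (shut) to 100 (fully open), set as the call begins (- or left out, the last holds). The fingers move at their own pace and stop on an object; the grip force is fixed at half the most. Time passes only in rows, so rows that do not move let the fingers close. It gives the time, the measured TCP pose, the force, the opening and the grip force at its end, in the units of the state.
- manip.state(): the state, without advancing time (a new reading comes with each control period).
- manip.grab_frame(name): name is "scene" or "top" or "wrist"; returns (picture, depth): 400x640x3 uint8, red, green, blue; 400x640 float32, m along the optical axis (not along the pixel's ray), 0 where there is no reading.
- manip.camera_model(name): a dict with "mtx" (3x3 intrinsics, pixels), "world_to_cam" (4x4, takes a point from world to camera coordinates). Camera axes: x right, y down, z forward; pixel columns grow to the right and rows downward; lengths in m; the calibration is good to about 2 mm. A picture is of the moment at which its call begins: read the wrist's pose just before it. camera_model takes no time and is no camera call; for the wrist camera it gives the pose at the moment of the call.
- manip.job_done(): hands the job in; it is judged then, once.
The state is a dict: "time": time; "joint_pos": joint angles; "joint_vel": joint speeds; "joint_efforts": joint torques, N m; "tool_pos": TCP position; "tool_rot": TCP orientation; "contact_force": force on the tool from outside, world axes, zero at the start; "ft_torque": the same for the moment, N m; "gripper_width": opening from 0.0 (shut) to 1.0 (fully open); "grasp_force": force on a finger pad.
Only numpy, scipy, OpenCV 4.12 (cv2) and the standard library are available. Lean on these libraries where they do the work, as an engineer would, in place of code of your own. Each camera call takes 0.05 s, during which the arm holds its last target. There are 200 camera calls.

TASK

Return the sanding block: with the fingertips, push it along the infeed tray into the lane so that it pushes the counterweighted flap down and slides right over it, until the whole block is past the flap. Then withdraw the fingers so that the flap swings up shut behind the block. Only push the block, never pick it up or lift it off the tray, and leave the tin, the tape roll and the spray cup where they stand.

Things in the scene. Friction and masses are not known exactly. Their poses are not given: they have to be found in the camera images.
- lane: Fixed sheet-metal return lane on the bench, 283 mm long, open above. Origin: on the bench top (z = 0) below the flap's axle, on the centre line; +x is the feed direction (away from the robot), y across, z up. Flat deck at z = 65 mm; side walls, guides and end stop rise 18 mm above it. A slot in the deck (x -8 to 56 mm, y -37 to 37 mm) takes the flap when it is pushed down.
- tray_mid (a point): Point on the deck, on the centre line at lane x = -100 mm, in the infeed tray. The tray runs from lane x = -135 mm (open front edge) to -10 mm and is 188 mm wide inside; slanted guides narrow it from x = -68 to -10 mm to the straight lane.
- lane_end (a point): Point on the deck, on the centre line at lane x = 145 mm, at the foot of the end stop. From x = -10 mm to here the lane is straight and 132 mm wide inside.
- flap (a joint): Steel flap across the lane, 70 mm wide, 3 thick, pivoted at its foot at lane x = 0, z = 48 mm (17 below the deck). 0 = shut: upright, top 34 mm above the deck, cannot swing toward the robot. Grows as the top swings toward lane +x; at 1.30 rad it lies below the deck. Counterweights swing it back to 0 when let go (under 1 N at its edge).
- flap_top (a point): Top edge of the flap at its middle, 51 mm from the axle; moves with the flap. As the flap swings up, this edge sweeps the space up to lane x = 51 mm, so it can shut behind the block only when the block's rear face is beyond that.
- block_mid (a point): Centre of the loose sanding block: dark grey, 63 mm (own x) x 110 mm (own y) x 22 mm high, about 0.09 kg, lying flat on the infeed tray with its long side across the feed direction, a little turned and off-centre. Its x axis points roughly along lane +x; the centre is 11 mm above the deck.
- sample_tin: Bystander: closed paint sample tin, 67 mm diameter, 73 mm high, standing on the bench to the left of the lane; origin at the centre of its underside.
- tape_roll: Bystander: roll of masking tape, 105 mm diameter, 24 mm high, lying on the bench to the right of the infeed tray; origin at the centre of its underside.
- spray_cup: Bystander: closed white spray gun cup, 101 mm diameter, 144 mm high, standing on the bench to the right of the lane's far end; origin at the centre of its underside.
Mind the look-alikes: they are no part of the job. What is shaped like the part that bears block_mid but red, white or yellow is not meant.

How it is judged:
By the outcome, as a careful person would: the job done as asked, in the order asked, and still so for the second after the job is handed in, with the robot touching nothing.
It also fails if it takes over 35 s, if anything falls off the work surface, if the arm or the gripper's body presses on something with over 40 N, if the wrist force passes 120 N, or if a joint passes its speed limit or range.

## Working session

There is one attempt and no reset: what is moved stays moved. The work goes in short steps, Python scripts to look and compute and a shell command to move; the robot and the scene stay as the last step left them, time stands still between calls to the robot, and variables do not carry over. Pictures are saved under pics/ and viewed, at most 10 in all, crops included, and the job is handed in when it is done.

```bash
mkdir -p pics; ls; python3 - <<'E'
from plant import manip
import cv2,numpy as np
s=manip.state();print({k:np.round(v,3) for k,v in s.items()},manip.grip_point_offset)
for n in("top","scene"):
    p,d=manip.grab_frame(n);cv2.imwrite(f"pics/{n}0.png",p[...,::-1]);np.savez(f"{n}0.npz",p=p,d=d)
    print(n,manip.camera_model(n))
E
```

```text
pics
{'time': np.float64(0.0), 'joint_pos': array([-1.289,  0.053,  1.614,  0.   ,  1.476, -0.119]), 'joint_vel': array([-0.   ,  0.003,  0.   ,  0.   , -0.   , -0.   ]), 'joint_efforts': array([-1.0000e-03, -3.9369e+01, -3.7018e+01, -0.0000e+00,  7.0000e-03,
        0.0000e+00]), 'tool_pos': array([ 0.244, -0.575,  0.23 ]), 'tool_rot': array([-0.001,  0.98 ,  0.199, -0.   ]), 'contact_force': array([-0.624,  0.243, -0.191]), 'ft_torque': array([-0.003, -0.006, -0.013]), 'grasp_force': np.float64(0.0), 'gripper_width': np.float64(1.001)} 0.0187
top {'mtx': array([[427.83869852,   0.        , 319.78538621],
       [  0.        , 427.83869852, 192.86519282],
       [  0.        ,   0.        ,   1.        ]]), 'world_to_cam': array([[-0.02385936, -0.99966913, -0.00961045, -0.06798611],
       [-0.98589588,  0.02512134, -0.1654637 ,  0.58030181],
       [ 0.16565038,  0.00552705, -0.98616905,  1.05714428],
       [ 0.        ,  0.        ,  0.        ,  1.        ]])}
scene {'mtx': array([[507.28616678,   0.        , 318.16488297],
       [  0.        , 507.28616678, 188.66724344],
       [  0.        ,   0.        ,   1.        ]]), 'world_to_cam': array([[-0.54650356, -0.83741014,  0.00883812,  0.26075362],
       [-0.5989503 ,  0.38346232, -0.7030044 ,  0.4417781 ],
       [ 0.58531393, -0.38948801, -0.71113058,  0.69362487],
       [ 0.        ,  0.        ,  0.        ,  1.        ]])}
```

View pics/top0.png

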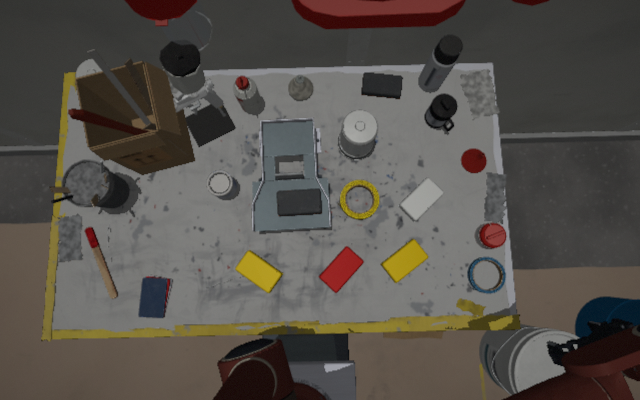

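View pics/scene0.png

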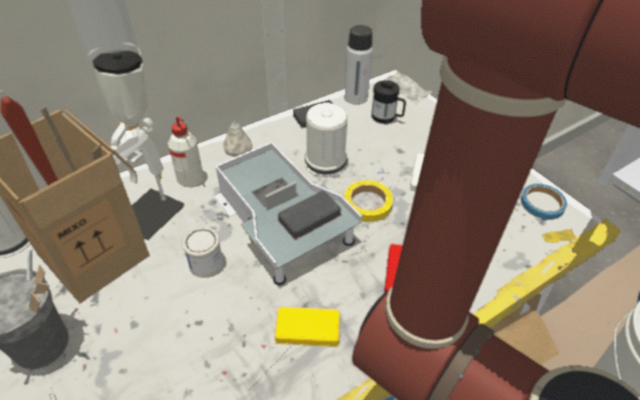

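The top view shows the lane with its front edge at about (253..331, 231) and its end at (262..315, 122). The dark block is at (299, 202), right of centre, and the flap is near (290, 170). The tin is at (220, 184), the tape at (360, 200) and the cup at (358, 133). Next I'll measure the lane and block.

```bash
cat > h.py <<'E'
import numpy as np,cv2
from plant import manip
def ray(uv,z,cam="top",W=None):
    c=manip.camera_model(cam) if W is None else W
    K,T=c["mtx"],c["world_to_cam"];R,t=T[:3,:3],T[:3,3]
    uv=np.atleast_2d(uv).astype(float);o=-R.T@t
    d=np.c_[uv,np.ones(len(uv))]@np.linalg.inv(K).T@R
    return o+d*((z-o[2])/d[:,2])[:,None]
def cloud(d,cam="top",c=None):
    c=c or manip.camera_model(cam);K,T=c["mtx"],c["world_to_cam"]
    v,u=np.mgrid[:400,:640];P=np.stack([(u-K[0,2])/K[0,0]*d,(v-K[1,2])/K[1,1]*d,d],-1)
    return (P-T[:3,3])@T[:3,:3]
def blk(p):
    m=((p.max(2)<75)).astype(np.uint8);m[:145]=0;m[235:]=0;m[:,:255]=0;m[:,335:]=0
    m=cv2.morphologyEx(m,cv2.MORPH_OPEN,np.ones((3,3)))
    c=max(cv2.findContours(m,0,2)[0],key=cv2.contourArea)
    return c[:,0]
E
python3 - <<'E'
from h import *
f=np.load("top0.npz");p,d=f["p"],f["d"];P=cloud(d)
print("z",np.median(P[150:160,270:310,2]),np.median(P[198:206,285:312,2]),"colors",p[202,298],p[225,265],p[100:101,200])
m=((P[...,2]>.05)&(P[...,2]<.1)).astype(np.uint8);m[:110]=0;m[240:]=0;m[:,:245]=0;m[:,336:]=0
dk=((P[...,2]>.058)&(P[...,2]<.072)&(m>0))
for r in range(114,236,5):
    c=np.where(m[r])[0]
    if len(c):
        print(r,c.min(),c.max(),np.round(P[r,[c.min(),c.max()]],3).tolist())
c=blk(p);r=cv2.minAreaRect(ray(c,.087)[:,:2].astype(np.float32)*1000);print("block",r,cv2.boundingRect(c))
cv2.imwrite("pics/crop.png",cv2.resize(p[110:240,240:345,::-1],None,fx=5,fy=4.6,interpolation=2))
E
```

```text
z 0.06476883764597059 0.08787394085532126 colors [51 52 52] [ 98 108 111] [[124 125 122]]
119 274 313 [[0.768, 0.031, 0.084], [0.766, -0.07, 0.081]]
124 260 313 [[0.756, 0.067, 0.083], [0.753, -0.069, 0.082]]
129 260 313 [[0.742, 0.067, 0.085], [0.74, -0.069, 0.079]]
134 260 313 [[0.729, 0.067, 0.085], [0.725, -0.069, 0.087]]
139 261 314 [[0.716, 0.065, 0.082], [0.712, -0.071, 0.083]]
144 261 314 [[0.702, 0.064, 0.086], [0.699, -0.071, 0.084]]
149 261 314 [[0.689, 0.064, 0.085], [0.686, -0.07, 0.084]]
154 261 315 [[0.676, 0.064, 0.085], [0.678, -0.072, 0.062]]
159 261 315 [[0.663, 0.065, 0.083], [0.66, -0.072, 0.084]]
164 261 315 [[0.651, 0.065, 0.082], [0.647, -0.072, 0.083]]
169 262 315 [[0.638, 0.062, 0.083], [0.633, -0.072, 0.086]]
174 262 320 [[0.625, 0.063, 0.08], [0.627, -0.084, 0.054]]
179 259 327 [[0.618, 0.074, 0.053], [0.611, -0.102, 0.066]]
184 252 327 [[0.603, 0.09, 0.066], [0.598, -0.101, 0.067]]
189 252 327 [[0.59, 0.091, 0.063], [0.585, -0.101, 0.063]]
194 252 328 [[0.577, 0.09, 0.068], [0.572, -0.103, 0.065]]
199 253 328 [[0.561, 0.084, 0.087], [0.556, -0.103, 0.088]]
204 251 328 [[0.549, 0.089, 0.084], [0.544, -0.102, 0.084]]
209 252 329 [[0.536, 0.087, 0.086], [0.531, -0.104, 0.084]]
214 252 329 [[0.524, 0.087, 0.084], [0.518, -0.104, 0.087]]
219 252 329 [[0.511, 0.086, 0.087], [0.506, -0.104, 0.084]]
224 252 330 [[0.499, 0.087, 0.083], [0.494, -0.106, 0.084]]
229 252 284 [[0.487, 0.087, 0.082], [0.486, 0.01, 0.066]]
block ((550.3671264648438, -29.909343719482422), (64.19840240478516, 110.5301742553711), 2.1648106575012207) (277, 189, 45, 27)
```

View pics/crop.png

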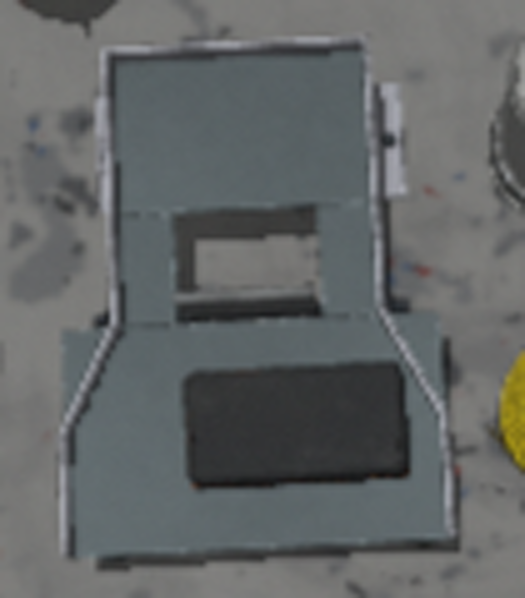

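The crop shows the block right of the centre line, almost square to the lane, with its front right corner close to the right guide. The flap's top edge is at about crop (247, 297). Next I'll get the lane axis and the block pose relative to it.

```bash
python3 - <<'E'
from h import *
px=lambda c:np.array([[240+a/5,110+b/4.6] for a,b in c])-[.4,.4]
def ln(n,c,z):
    q=ray(px(c),z);d=q[-1]-q[0];print(n,np.round(q[:,:2],4).tolist(),"ang",round(np.arctan2(d[1],d[0]),4))
ln("wallL",[(118,315),(105,52)],.083);ln("wallR",[(384,303),(368,45)],.083)
ln("trayL",[(68,553),(64,430)],.083);ln("trayR",[(450,540),(441,410)],.083)
ln("front",[(72,555),(455,545)],.065);ln("endtop",[(105,48),(365,40)],.083)
ln("slotfar",[(176,212),(318,206)],.065);ln("flaptop",[(175,293),(322,291)],.099)
ln("blkrear",[(195,487),(408,475)],.087);ln("blkfront",[(188,373),(400,364)],.087)
E
```

```text
wallL [[0.6139, 0.0591], [0.7644, 0.0655]] ang 0.0426
wallR [[0.6172, -0.075], [0.7648, -0.0701]] ang 0.0333
trayL [[0.4843, 0.084], [0.551, 0.0862]] ang 0.0318
trayR [[0.4866, -0.1046], [0.5572, -0.1021]] ang 0.0359
front [[0.4847, 0.085], [0.4854, -0.1073]] ang -1.5671
endtop [[0.7667, 0.0655], [0.7678, -0.0686]] ang -1.5631
slotfar [[0.6759, 0.0315], [0.6774, -0.042]] ang -1.5499
flaptop [[0.622, 0.0285], [0.6212, -0.0446]] ang -1.5816
blkrear [[0.5179, 0.0206], [0.5217, -0.0848]] ang -1.5343
blkfront [[0.5801, 0.0236], [0.5824, -0.0823]] ang -1.5495
```

```bash
python3 -m crank '[{"turn":0.14,"y":-2},{"turn":0.14,"y":-3},{"turn":0.09,"y":-4},{"y":-4,"x":1},{"y":-4,"x":1}]' 50; python3 -m crank '[{"y":-4,"x":1},{"y":-4,"x":1},{"y":-4,"x":1},{"y":-4,"x":1},{"y":-4,"x":1}]'; python3 - <<'E'
from plant import manip
import numpy as np
s=manip.state();q=s["tool_rot"];print(np.round(s["tool_pos"],4),2*np.arctan2(q[2],q[1]),s["gripper_width"])
E
```

```text
[ 0.2437 -0.5749  0.2302] 0.40078454790220663 0.9982733726716668schema error: expected keys x, y, z, turn
schema error: expected keys x, y, z, turn
```

```bash
python3 -m crank '[{"x":0,"y":-2,"z":0,"turn":0.14},{"x":0,"y":-3,"z":0,"turn":0.14},{"x":0,"y":-4,"z":0,"turn":0.09},{"x":1,"y":-4,"z":0,"turn":0},{"x":1,"y":-4,"z":0,"turn":0}]' 50; python3 -m crank '[{"x":1,"y":-4,"z":0,"turn":0},{"x":1,"y":-4,"z":0,"turn":0},{"x":1,"y":-4,"z":0,"turn":0},{"x":1,"y":-4,"z":0,"turn":0},{"x":1,"y":-4,"z":0,"turn":0}]'; cat > st.py <<'E'
from plant import manip
import numpy as np
s=manip.state();q=s["tool_rot"];p=s["tool_pos"]
L=0.025;d=p[:2]-[.620,-.0075];c,n=np.cos(L),np.sin(L)
print("t",round(s["time"],2),np.round(p,4),"yaw",round(2*np.arctan2(q[2],q[1]),4),"w",round(s["gripper_width"],3),"lane mm",np.round(1000*np.array([c*d[0]+n*d[1],-n*d[0]+c*d[1]]),1),"F",np.round(s["contact_force"],1))
E
python3 st.py
```

```text
time: 0.6
tool_pos: [0.2406, -0.4061, 0.2306]
tool_rot: [-0.001, 1.0, 0.015, -0.0]
contact_force: [0.2, 0.3, 0.0]
gripper_width: 0.503
grasp_force: 0.0
time: 1.1
tool_pos: [0.2846, -0.2046, 0.2308]
tool_rot: [-0.0, 1.0, 0.015, -0.0]
contact_force: [0.8, 0.6, -0.2]
gripper_width: 0.502
grasp_force: 0.0
t 1.1 [ 0.2846 -0.2046  0.2308] yaw 0.0299 w 0.502 lane mm [-340.2 -188.7] F [ 0.8  0.6 -0.2]
```

```bash
python3 -m crank '[{"x":4,"y":-3.3,"z":0,"turn":0},{"x":4,"y":-3.3,"z":0,"turn":0},{"x":4,"y":-3.3,"z":2,"turn":0},{"x":4,"y":-3.3,"z":2,"turn":0},{"x":3.8,"y":-3.3,"z":2,"turn":0}]'; python3 -m crank '[{"x":0,"y":0,"z":3,"turn":0},{"x":0,"y":0,"z":3,"turn":0},{"x":0,"y":0,"z":2,"turn":0},{"x":0,"y":0,"z":0,"turn":0}]' >/dev/null; python3 st.py; python3 - <<'E'
from plant import manip
import cv2,numpy as np
a=manip.grab_frame("wrist")[0];b=manip.grab_frame("top")[0];cv2.imwrite("pics/w1.png",np.vstack([a,cv2.resize(b[140:240,240:400],(640,400))])[::1,:,::-1][:, :] if 0 else np.hstack([cv2.resize(a,(400,250)),cv2.resize(b[140:240,240:340],(250,250))])[...,::-1])
E
```

```text
time: 1.6
tool_pos: [0.4654, -0.0454, 0.1762]
tool_rot: [0.0, 1.0, 0.016, 0.0]
contact_force: [0.8, -1.2, 0.3]
gripper_width: 0.5
grasp_force: 0.0
t 2.0 [ 0.4612 -0.0462  0.0928] yaw 0.0312 w 0.501 lane mm [-159.8  -34.8] F [-0.5  0.5 -0.6]
```

View pics/w1.png

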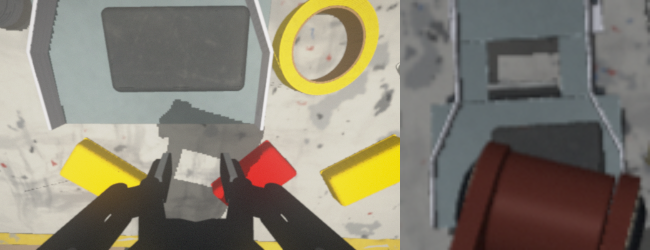

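The wrist view shows the block's rear edge at (110..245, 92) and the fingers centred at (197, 165), about 15 mm right of the block's middle. I'll shift left, go down, then approach.

```bash
python3 -m crank '[{"x":0,"y":-1.2,"z":1,"turn":0},{"x":0,"y":0,"z":1.2,"turn":0},{"x":2,"y":0,"z":0,"turn":0},{"x":1.8,"y":0,"z":0,"turn":0},{"x":0,"y":0,"z":0,"turn":0}]' >/dev/null; python3 st.py; python3 -m crank '[{"x":0.3,"y":0,"z":0,"turn":0},{"x":0.3,"y":0,"z":0,"turn":0},{"x":0.3,"y":0,"z":0,"turn":0},{"x":0.3,"y":0,"z":0,"turn":0},{"x":0,"y":0,"z":0,"turn":0}]'>/dev/null; python3 st.py; python3 - <<'E'
from plant import manip
import cv2,numpy as np
a=manip.grab_frame("wrist")[0];cv2.imwrite("pics/w2.png",a[...,::-1])
E
```

```text
t 2.6 [ 0.5034 -0.034   0.0751] yaw 0.0315 w 0.502 lane mm [-117.2  -23.6] F [-0.9 -0.2  0.5]
t 3.1 [ 0.514  -0.0338  0.075 ] yaw 0.0307 w 0.5 lane mm [-106.6  -23.6] F [ 0.9 -0.6 -0.1]
```

View pics/w2.png

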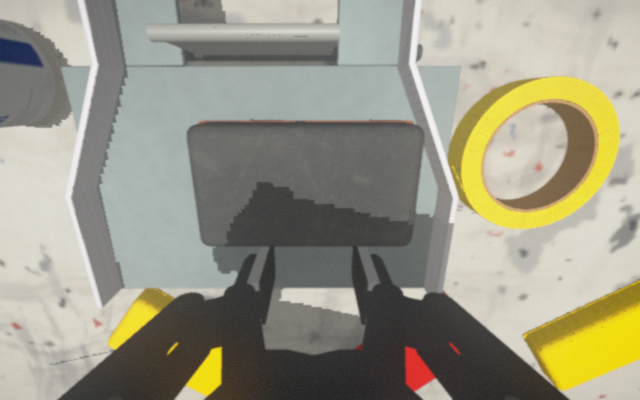

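The picture shows both fingertips at the block's rear face, at (265, 245) and (358, 245). The block's front right corner at (420, 125) is near the right guide. I'll lower a little and push diagonally along the guide.

```bash
python3 -m crank '[{"x":-0.2,"y":0,"z":0.3,"turn":0},{"x":0,"y":0,"z":0.3,"turn":0},{"x":0.4,"y":0,"z":0,"turn":0},{"x":0.3,"y":0,"z":0,"turn":0},{"x":0.4,"y":-0.2,"z":0,"turn":0}]'>/dev/null; python3 st.py; python3 -m crank '[{"x":0.4,"y":-0.25,"z":0,"turn":0},{"x":0.4,"y":-0.25,"z":0,"turn":0},{"x":0.4,"y":-0.25,"z":0,"turn":0},{"x":0.4,"y":-0.25,"z":0,"turn":0},{"x":0,"y":0,"z":0,"turn":0}]'>/dev/null; python3 st.py; python3 - <<'E'
from plant import manip
import cv2,numpy as np
a=manip.grab_frame("wrist")[0];cv2.imwrite("pics/w3.png",a[...,::-1])
E
```

```text
t 3.65 [ 0.5214 -0.031   0.0681] yaw 0.0305 w 0.501 lane mm [-99.2 -21. ] F [-4.   2.1 -0.4]
t 4.15 [ 0.5394 -0.0208  0.0692] yaw 0.0313 w 0.502 lane mm [-80.9 -11.3] F [-0.1 -0.2  0.5]
```

View pics/w3.png

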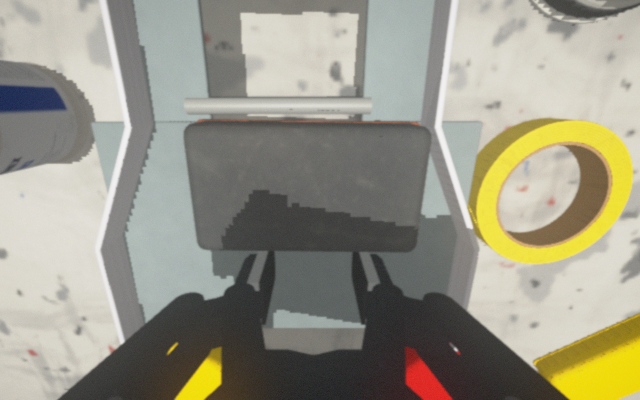

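The block follows the fingers sideways. Its front edge at v = 122 spans u = 185..430 between wall tops at 132 and 437, so it is still about 10 mm right of centre. I'll keep going diagonally.

```bash
python3 -m crank '[{"x":0.4,"y":-0.2,"z":0,"turn":0},{"x":0.4,"y":-0.2,"z":0,"turn":0},{"x":0.4,"y":-0.2,"z":0,"turn":0},{"x":0.4,"y":-0.2,"z":0,"turn":0},{"x":0.4,"y":-0.2,"z":0,"turn":0}]'>/dev/null; python3 st.py; python3 -m crank '[{"x":0.4,"y":0,"z":0,"turn":0},{"x":0.4,"y":0,"z":0,"turn":0},{"x":0.4,"y":0,"z":0,"turn":0},{"x":0.4,"y":0,"z":0,"turn":0},{"x":0,"y":0,"z":0,"turn":0}]'>/dev/null; python3 st.py; python3 - <<'E'
from plant import manip
import cv2,numpy as np
a=manip.grab_frame("wrist")[0];cv2.imwrite("pics/w4.png",a[...,::-1])
E
```

```text
t 4.7 [ 0.5584 -0.0102  0.0688] yaw 0.0308 w 0.5 lane mm [-61.6  -1.2] F [-1.7 -1.1  0. ]
t 5.2 [ 0.5749 -0.0099  0.069 ] yaw 0.0307 w 0.499 lane mm [-45.2  -1.3] F [ 1.   0.3 -0.8]
```

View pics/w4.png

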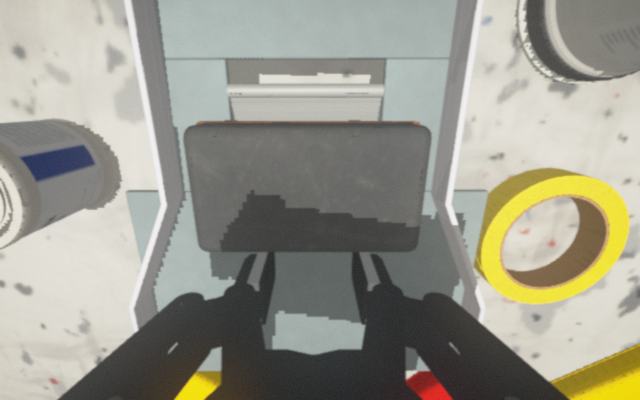

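The flap is tilting and the block is centred: it spans u = 185..432 between walls at 158..462. I'll push straight on.

```bash
R='' ; python3 -m crank '[{"x":0.5,"y":0,"z":0,"turn":0},{"x":0.5,"y":0,"z":0,"turn":0},{"x":0.5,"y":0,"z":0,"turn":0},{"x":0.5,"y":0,"z":0,"turn":0},{"x":0.5,"y":0,"z":0,"turn":0}]'>/dev/null; python3 st.py; python3 -m crank '[{"x":0.5,"y":0,"z":0,"turn":0},{"x":0.5,"y":0,"z":0,"turn":0},{"x":0.5,"y":0,"z":0,"turn":0},{"x":0.5,"y":0,"z":0,"turn":0},{"x":0.5,"y":0,"z":0,"turn":0}]'>/dev/null; python3 st.py; python3 - <<'E'
from plant import manip
import cv2,numpy as np
a=manip.grab_frame("wrist")[0];b=manip.grab_frame("scene")[0];cv2.imwrite("pics/w5.png",np.hstack([cv2.resize(a,(480,300)),b[120:320,200:400][:, :].repeat(1,0).copy() if 0 else cv2.resize(b[130:290,200:360],(300,300))])[...,::-1])
E
```

```text
t 5.75 [ 0.5997 -0.0091  0.0689] yaw 0.0307 w 0.5 lane mm [-20.3  -1.1] F [-1.2  0.5 -0.1]
t 6.25 [ 0.6245 -0.0083  0.0689] yaw 0.0308 w 0.497 lane mm [ 4.5 -0.9] F [-0.7 -0.1  1. ]
```

View pics/w5.png

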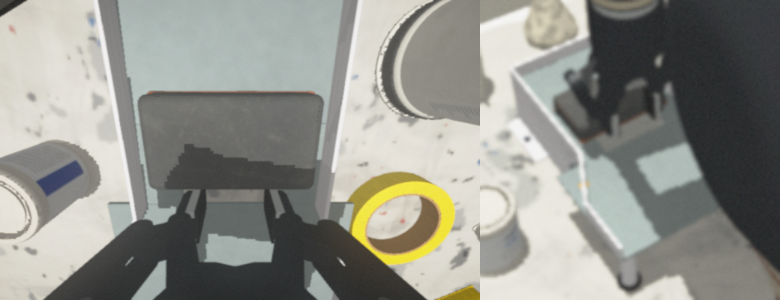

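The block is over the flap and flat, spanning u = 138..323 between walls at about 118..342. About 55–60 mm remain.

```bash
python3 -m crank '[{"x":0.5,"y":0,"z":0,"turn":0},{"x":0.5,"y":0,"z":0,"turn":0},{"x":0.5,"y":0,"z":0,"turn":0},{"x":0.5,"y":0,"z":0,"turn":0},{"x":0.5,"y":0,"z":0,"turn":0}]'>/dev/null; python3 st.py; python3 -m crank '[{"x":0.5,"y":0,"z":0,"turn":0},{"x":0.5,"y":0,"z":0,"turn":0},{"x":0.5,"y":0,"z":0,"turn":0},{"x":0.5,"y":0,"z":0,"turn":0},{"x":0.4,"y":0,"z":0,"turn":0}]'>/dev/null; python3 st.py;  python3 -m crank '[{"x":0.3,"y":0,"z":0,"turn":0},{"x":0.2,"y":0,"z":0,"turn":0},{"x":0,"y":0,"z":0,"turn":0}]'>/dev/null;python3 st.py; python3 - <<'E'
from plant import manip
from h import *
c=manip.camera_model("wrist");a,d=manip.grab_frame("wrist");cv2.imwrite("pics/w6.png",a[...,::-1])
P=cloud(d,c=c)
for v in range(60,150,6):print(v,np.round(P[v,310],3))
E
```

```text
t 6.85 [ 0.6495 -0.0075  0.0688] yaw 0.0308 w 0.499 lane mm [29.5 -0.7] F [-1.  -0.9  1. ]
t 7.35 [ 0.6735 -0.0068  0.0689] yaw 0.0308 w 0.499 lane mm [53.5 -0.6] F [-0.6  0.3  0.3]
t 7.65 [ 0.6784 -0.0066  0.0689] yaw 0.0308 w 0.499 lane mm [58.4 -0.6] F [ 0.4 -0.8  0.5]
60 [ 0.788 -0.002  0.002]
66 [ 0.784 -0.002  0.002]
72 [ 0.78  -0.002  0.003]
78 [ 0.777 -0.002  0.001]
84 [ 0.769 -0.003  0.084]
90 [ 0.767 -0.003  0.085]
96 [ 0.765 -0.003  0.066]
102 [ 0.762 -0.003  0.066]
108 [ 0.759 -0.003  0.067]
114 [ 0.756 -0.003  0.066]
120 [ 0.754 -0.003  0.065]
126 [ 0.752 -0.004  0.085]
132 [ 0.75  -0.004  0.087]
138 [ 0.748 -0.004  0.088]
144 [ 0.745 -0.004  0.088]
```

View pics/w6.png

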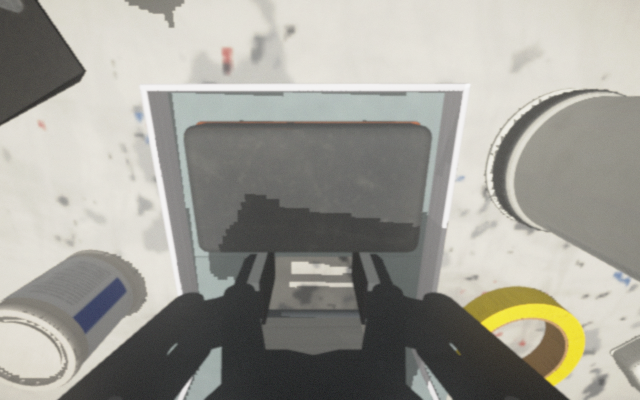

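The block lies flat with its front edge at x = 0.753 m, 13 mm short of the end stop, so its rear is at about lane x = 69 mm. I'll push 4 mm more, back off slightly, and lift out.

```bash
python3 -m crank '[{"x":0.3,"y":0,"z":0,"turn":0},{"x":0.1,"y":0,"z":0,"turn":0},{"x":0,"y":0,"z":0,"turn":0},{"x":-0.2,"y":0,"z":0,"turn":0},{"x":-0.1,"y":0,"z":0,"turn":0}]'>/dev/null; python3 st.py; python3 -m crank '[{"x":0,"y":0,"z":-0.5,"turn":0},{"x":0,"y":0,"z":-1,"turn":0},{"x":0,"y":0,"z":-1.5,"turn":0},{"x":0,"y":0,"z":-2,"turn":0},{"x":0,"y":0,"z":-3,"turn":0}]'>/dev/null; python3 st.py;  python3 -m crank '[{"x":0,"y":0,"z":-4,"turn":0},{"x":0,"y":0,"z":-4,"turn":0},{"x":-2,"y":0,"z":-2,"turn":0},{"x":-4,"y":0,"z":0,"turn":0},{"x":-4,"y":0,"z":0,"turn":0}]'>/dev/null;python3 -m crank '[{"x":-4,"y":0,"z":0,"turn":0},{"x":-4,"y":0,"z":0,"turn":0},{"x":-3,"y":0,"z":0,"turn":0},{"x":0,"y":0,"z":0,"turn":0}]' >/dev/null; python3 st.py; python3 - <<'E'
from h import *
c=manip.camera_model("wrist");a,d=manip.grab_frame("wrist");b=manip.grab_frame("scene")[0]
cv2.imwrite("pics/w7.png",np.hstack([cv2.resize(a,(480,300)),cv2.resize(b[130:290,200:360],(300,300))])[...,::-1])
P=cloud(d,c=c);M=(P[...,2]>.092)&(P[...,2]<.105)&(P[...,0]>.58)&(P[...,0]<.68)&(abs(P[...,1])<.06)
print("flap top",M.sum(),np.round(np.median(P[M],0),3) if M.any() else "")
E
```

```text
t 8.2 [ 0.6789 -0.0066  0.0689] yaw 0.0308 w 0.501 lane mm [58.9 -0.6] F [-0.7 -0.  -0.3]
t 8.7 [ 0.6783 -0.0065  0.1494] yaw 0.0308 w 0.498 lane mm [58.3 -0.5] F [ 0.6 -0.2  0.6]
t 9.6 [ 0.467  -0.013   0.2505] yaw 0.0303 w 0.508 lane mm [-153.1   -1.7] F [ 0.4 -0.5  0.7]
flap top 626 [ 0.621 -0.006  0.099]
```

View pics/w7.png

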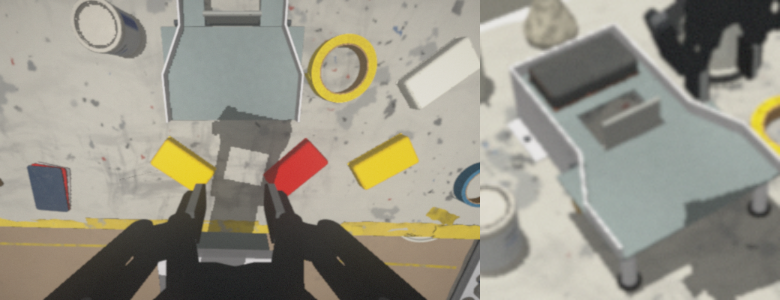

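The flap is upright again, with its top at x = 0.621, z = 0.099 as at the start. The block lies flat behind it at the end stop, the bystanders have not moved, and the arm is clear.

```bash
python3 -c "
from plant import manip
print(manip.job_done())"
```

```text
the job is handed in; nothing more can be done
None
```

The job is handed in: the block was pushed flat over the flap and fully past it, the flap swung shut behind it, and the tin, tape roll and spray cup were left where they stood.

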